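# Shim the rocking balance

## Robot

A 6-joint arm with a two-finger parallel gripper is mounted at the origin on a cart in front of the work surface, level with it; the furniture and walls round the work are solid. World frame = base frame: x ahead of the robot, y to its left, z up, the work surface at z = 0. Lengths are in m, angles in rad, forces in N, time in s.
With the tool pointing down it reaches from about 0.35 to 0.85 m from the base axis. Payload 8.1 kg.
Tool frame: the origin (TCP) lies at the centre of the arm's flange, where the gripper is bolted on; the fingertips stand 186 mm ahead of it and the grasp point (between the pads) lies 167 mm ahead of it (robot.grasp_offset is the distance from the TCP to the grasp point, in m); z points along the fingers, y is the line along which they close (so a half turn about z gives the same grasp; the last joint's range is limited). The gripper opens to 93 mm and grips with 3 to 60 N. Pads are 15 mm wide; open, the fingers measure 128 mm over their backs; the gripper's body (75 mm by 188 mm) begins 65 mm behind the grasp point.
Start: joints at [-1.203, 0.13, 1.488, -0, 1.523, -0.085], TCP at [0.263, -0.54, 0.405] pointing down, gripper open.
Joint ranges: [-2.96, 2.96], [-0.89, 2.26], [0.02, 2.5], [-1.34, 4.48], [0, 2.73], [-2.66, 2.66]. Speed limits (rad/s): [2.39, 2.39, 2.79, 3.14, 3.14, 3.14].

## Interface

Orientations are given as a rotation vector (axis times angle).
In Python, from plant import robot gives the robot as it stands.
- The arm moves only by the tool drive_tool, never from a script. Its argument "moves" is one flat list of numbers, 7 for each row, row after row: the finger opening in mm, from 0 to 93, then the shift along the tool's x, y, z in mm, then the turn, a rotation vector about the tool's x, y, z in degrees. A call has 1 to 8 rows; each row shifts and turns the commanded pose from where the row before left it, along the tool's axes as they then stand; what a row does not reach is not made up. A row lasts 1/10 s, in which the tool goes at most 50 mm and 8.59 degrees, less where a joint would pass 70% of its speed; a pose out of reach is approached as far as the arm can. A call is refused whole if a number of a shift passes 50 or a number of a turn 8.59, either way. A call with a gripper value outside its range is refused whole. The fingers move at their own pace and stop on an object; "grip_force" is the grip in N (left out, the last holds). Time passes only in rows, so rows that do not move let the fingers close. It gives the time, the measured TCP pose, the force, the opening and the grip force at its end, in the units of the state.
- robot.read_state(): the state, without advancing time (a new reading comes with each control period).
- robot.read_camera(name): name is "scene" or "top"; returns a dict with "color" (480x640x3 uint8, red, green, blue), "depth" (480x640 float32, m along the optical axis (not along the pixel's ray), 0 where there is no reading), "mtx" (3x3 intrinsics, pixels), "dist_coeffs" ([k1, k2, p1, p2, k3] as OpenCV has them; the pictures are not rectified), "R" (3x3) and "t" (3): a world point X has camera coordinates R X + t. Camera axes: x right, y down, z forward; pixel columns grow to the right and rows downward; lengths in m; the calibration is good to about 2 mm. A picture is of the moment at which its call begins.
- robot.close_job(): hands the job in; it is judged then, once.
The state is a dict: "t": time; "q": joint angles; "dq": joint speeds; "joint_torque": joint torques, N m; "tool_pos": TCP position; "orientation": TCP orientation; "force": force on the tool from outside, world axes, zero at the start; "wrist_torque": the same for the moment, N m; "opening": finger opening in m; "gripper_force": force on a finger pad.
Only numpy, scipy, OpenCV 4.12 (cv2) and the standard library are available. Lean on these libraries where they do the work, as an engineer would, in place of code of your own. Each camera call takes 0.05 s, during which the arm holds its last target. There are 200 camera calls.

## Task

The bench balance rocks because its front left foot has lost the rubber pad. Push the aluminium wedge along the bench, thin end first, under the bare stud of that foot until it is snug; do not pick the wedge up, jack up or shove the balance, or disturb the things round it. Then press down on the round screw cap above that foot with a fingertip, gently, to prove that the balance stays level, and finish while still pressing there.

Things in the scene. Friction and masses are not known exactly. Their poses are not given: they have to be found in the camera images.
- balance: bench balance, 1.6 kg, 150 (its x) x 182 (its y) x 44 mm high, loose, with a steel pan (100 mm, top 54 mm up). Origin at bench height under its centre; +x to its back, +y to its left, front faces the robot. Underside 14 mm up. Feet at x +-62, y +-78 mm: three rubber pads, the front left a bare stud. Level on the pads; tips 0.06 rad when the bare corner is pressed unshimmed
- bare_stud (a point): lowest point of the bare stud (a dome of 5 mm radius, 10 mm thick) of the front left foot, 6 mm above the bench while the balance is level. The stud is 13 mm inside the balance's left and front sides
- bare_cap: steel screw cap, 23 mm across and 4 mm high, on top of the balance's front left corner, straight above the bare stud. Its origin is the centre of its underside, its top is 4 mm above that (48 mm above the bench)
- wedge: aluminium wedge, 40 g, 70 mm long, 30 mm wide. Origin: centre of underside; +x to the thin end. Top rises from 1.5 mm (x = +35 mm) to 12 mm at the upright thick end (x = -35); 6 mm thick at x = +5.5, where the stud stands when snug. Starts left of the balance, thin end roughly to the stud, 30 to 60 mm short of it. Slides with 0.3 N; pushing with about 3 N is snug, over 6 N may shift the balance
- lens: bystander: folding loupe, 24 x 32 x 19 mm, left of the balance, behind the wedge's path (about 85 mm further to the balance's back)
- weight: bystander: brass weight, 26 mm across, 37 mm high, in front of the balance
- twz: bystander: steel tweezers, 165 mm long, 10 mm high, on the bench to the right of the balance, along its right side

How it is judged:
On the way:
1. the wedge lies under the bare stud, pushed in to about the stud's height, and the balance is level (x of bare_stud in the frame of wedge between -0.006 and 0.0125 m and y of bare_stud in the frame of wedge between -0.013 and 0.013 m and angle between balance's own z axis and vertical below 0.012 rad and contact force between the fingers and bare_cap below 0.5 N), for 0.2 s.
At the end, for the whole second after the job is handed in: A finger presses the screw cap over the bare foot with over 2 N; the balance is level within 0.012 rad; the wedge lies flat, carries the stud with over 1.5 N, the stud within 13 mm of its centre line and from 6 mm behind to 12.5 mm ahead of its middle; fingers off the wedge; all at rest (contact force between the fingers and bare_cap above 2 N and contact force between wedge and balance above 1.5 N and angle between balance's own z axis and vertical below 0.012 rad and y of bare_stud in the frame of wedge between -0.013 and 0.013 m and x of bare_stud in the frame of wedge between -0.006 and 0.0125 m and contact force between the fingers and wedge below 0.2 N and angle between wedge's own z axis and vertical below 0.05 rad and linear speed of each of balance, wedge below 0.01 m/s); the arm keeps its last pose, push and grip.
It fails at once if the wedge is lifted off the bench (height (world z) of wedge above 0.006 m).
It fails at once if the balance is lifted or jacked up (height (world z) of balance above 0.004 m or angle between balance's own z axis and vertical above 0.12 rad).
It fails at once if the balance is shoved more than 25 mm out of its place (distance of balance from where it was at the start of the episode above 0.025 m).
It fails at once if the balance is pressed harder than 30 N (contact force between the fingers and balance above 30 N).
It fails at once if a bystander (loupe, weight or tweezers) is moved more than 20 mm (distance of any of lens, weight, twz from where it was at the start of the episode above 0.02 m).
It also fails if it takes over 48 s, if anything falls off the work surface, if the arm or the gripper's body presses on something with over 40 N, if the wrist force passes 120 N, or if a joint passes its speed limit or range.

## Working session

There is one attempt and no reset: what is moved stays moved. The work goes in short steps, Python scripts to look and compute and a tool call to move; the robot and the scene stay as the last step left them, time stands still between calls to the robot, and variables do not carry over. Pictures are saved under pics/ and viewed, at most 10 in all, crops included, and the job is handed in when it is done.

Besides the shell and the picture viewer there is one more tool, called after "Request:" by a JSON object that holds its "fn" and its "kwargs", one argument or row to a line. drive_tool: Moves the arm, as the interface text tells. Its arguments: {"type":"object","properties":{"moves":{"type":"array","items":{"type":"number"}},"grip_force":{"type":"number"}},"required":["moves"]}

```bash
mkdir -p pics; ls
python3 - <<'E'
from plant import robot
import cv2, pickle
d={}
for n in("scene","top"):
    c=robot.read_camera(n); d[n]=c
    cv2.imwrite(f"pics/{n}0.png",c["color"][:,:,::-1])
    print(n,c["mtx"],c["dist_coeffs"],(-c["R"].T@c["t"]),c["R"])
pickle.dump(d,open("c0.pkl","wb"))
s=robot.read_state();print(s)
E
```

```text
pics
scene [[527.81977957   0.         325.16909444]
 [  0.         527.81977957 233.50088358]
 [  0.           0.           1.        ]] [-0.11895641  0.          0.          0.          0.        ] [0.21285353 0.27462237 0.69948868] [[-0.85399503 -0.52014309  0.01198542]
 [-0.41187637  0.66180391 -0.62639719]
 [ 0.31788417 -0.5398766  -0.7794119 ]]
top [[573.5251095    0.         321.26217965]
 [  0.         573.5251095  248.26546903]
 [  0.           0.           1.        ]] [-0.15106641  0.          0.          0.          0.        ] [ 0.32887183 -0.18926621  0.87181305] [[ 0.01515789 -0.99986328 -0.00660771]
 [-0.98368787 -0.01372736 -0.17935922]
 [ 0.17924399  0.00921863 -0.98376146]]
{'t': 0.1, 'q': array([-1.20343079e+00,  1.31107975e-01,  1.48913882e+00,  5.06646789e-06,
        1.52302769e+00, -8.53988291e-02]), 'dq': array([ 2.33939652e-04, -3.50201599e-03, -2.41330227e-03, -7.05448776e-04,
        3.79318237e-06,  1.30271213e-03]), 'joint_torque': array([ 5.93928235e-04, -5.61342788e+01, -4.93093300e+01,  7.69709470e-02,
        2.91793764e-02, -6.67801464e-05]), 'tool_pos': array([ 0.26242116, -0.53934649,  0.40379609]), 'orientation': array([-3.05981101e+00, -7.04767148e-01,  3.63156547e-04]), 'force': array([ 0.71169769, -0.25760053, -0.20930583]), 'wrist_torque': array([-0.04713239,  0.01217839, -0.03298163]), 'gripper_force': 0.0, 'opening': 0.09299699853767142}
```

View pics/top0.png

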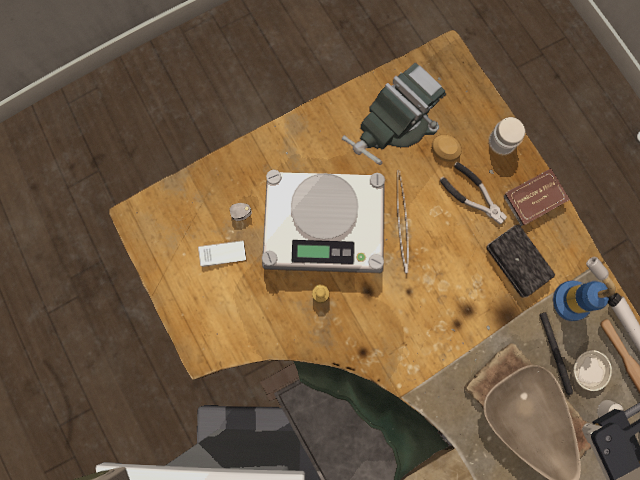

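View pics/scene0.png

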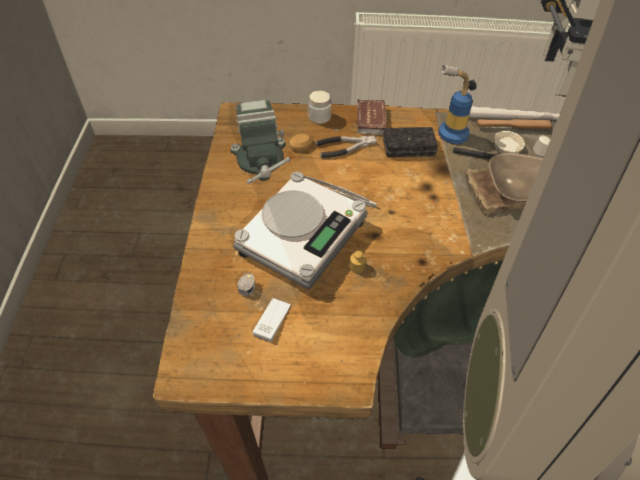

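The top view shows the balance at cols 264-384, rows 172-270, with the bare cap at (269,258). The wedge is at (222,254), ribbed thick end to the left. The loupe is at (240,213) and the weight at (320,294). The scene view agrees: cap (307,270), wedge (272,320).

```bash
cat > h.py <<'E'
import numpy as np, cv2
def ray(c,px,z):
    p=cv2.undistortPoints(np.array(px,float).reshape(-1,1,2),c["mtx"],c["dist_coeffs"]).reshape(-1,2)
    C=-c["R"].T@c["t"]; d=np.c_[p,np.ones(len(p))]@c["R"]
    z=np.broadcast_to(z,len(p)); return C+d*((z-C[2])/d[:,2])[:,None]
def blob(c,x0,y0,x1,y1,thr=150):
    hsv=cv2.cvtColor(c["color"],cv2.COLOR_RGB2HSV)
    m=((hsv[...,1]<60)&(hsv[...,2]>thr)).astype(np.uint8); k=np.zeros_like(m); k[y0:y1,x0:x1]=1
    m=m*k; cs,_=cv2.findContours(m,cv2.RETR_EXTERNAL,cv2.CHAIN_APPROX_NONE)
    return max(cs,key=cv2.contourArea)
E
python3 - <<'E'
import pickle,cv2,numpy as np
from h import *
np.set_printoptions(precision=4,suppress=True)
d=pickle.load(open("c0.pkl","rb"))
for n,b in(("top",(190,232,256,275)),("scene",(245,292,300,348))):
    c=d[n]; k=blob(c,*b); bx=cv2.boxPoints(cv2.minAreaRect(k)); print(n,cv2.contourArea(k),"\n",bx,"\n",ray(c,bx,0.006))
for n,b in(("top",(255,160,395,275)),("scene",(230,170,372,290))):
    c=d[n]; k=blob(c,*b); a=cv2.approxPolyDP(k,6,True).reshape(-1,2); print(n,a.tolist(),"\n",ray(c,a,0.044))
# caps by eye
print(ray(d["top"],[[269,258],[376,261],[377,180],[274,177]],.048)); print(ray(d["scene"],[[307,270],[359,206],[297,177],[242,236]],.048))
ims=[cv2.resize(d[n]["color"][y:y+75,x:x+100],None,fx=6,fy=6,interpolation=cv2.INTER_CUBIC) for n,x,y in(("top",190,210),("scene",235,255))]
for i,m in enumerate(ims): cv2.imwrite(f"pics/crop{i}.png",m[:,:,::-1])
cv2.imwrite("pics/crops.png",cv2.resize(np.hstack(ims),(800,300))[:,:,::-1])
E
```

```text
top 845.0 
 [[197.6    245.8   ]
 [243.0154 240.1231]
 [245.4769 259.8154]
 [200.0616 265.4923]] 
 [[ 0.4878  0.0105  0.006 ]
 [ 0.4977 -0.0601  0.006 ]
 [ 0.467  -0.0651  0.006 ]
 [ 0.4571  0.005   0.006 ]]
scene 737.5 
 [[251.9482 331.8031]
 [273.4559 294.9326]
 [290.6166 304.943 ]
 [269.1088 341.8135]] 
 [[ 0.4906  0.0097  0.006 ]
 [ 0.5002 -0.0597  0.006 ]
 [ 0.4678 -0.0587  0.006 ]
 [ 0.4598  0.0098  0.006 ]]
top [[267, 173], [265, 263], [381, 266], [382, 188], [369, 184], [380, 185], [381, 174]] 
 [[ 0.5941 -0.0978  0.044 ]
 [ 0.4566 -0.0995  0.044 ]
 [ 0.4546 -0.2692  0.044 ]
 [ 0.5728 -0.2712  0.044 ]
 [ 0.5788 -0.2517  0.044 ]
 [ 0.5775 -0.2682  0.044 ]
 [ 0.5948 -0.2699  0.044 ]]
scene [[295, 172], [235, 240], [302, 277], [371, 202], [306, 178], [294, 182], [302, 177]] 
 [[ 0.5975 -0.27    0.044 ]
 [ 0.5942 -0.0929  0.044 ]
 [ 0.4662 -0.0899  0.044 ]
 [ 0.4502 -0.278   0.044 ]
 [ 0.5731 -0.2677  0.044 ]
 [ 0.5854 -0.2485  0.044 ]
 [ 0.5803 -0.2661  0.044 ]]
[[ 0.4635 -0.1056  0.048 ]
 [ 0.4612 -0.2615  0.048 ]
 [ 0.584  -0.2634  0.048 ]
 [ 0.5866 -0.109   0.048 ]]
[[ 0.4652 -0.1022  0.048 ]
 [ 0.4614 -0.2561  0.048 ]
 [ 0.5854 -0.2582  0.048 ]
 [ 0.5874 -0.1029  0.048 ]]
```

View pics/crops.png

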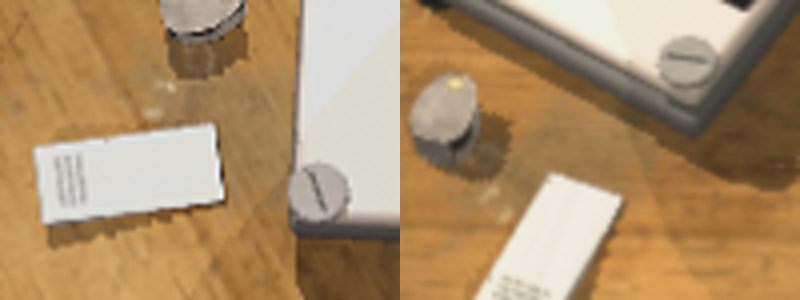

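The crops confirm the cap at top (269.5,258). The wedge axis is about 8° off −y and passes about 24 mm to the back of the stud, with the thin end about 40 mm short. My plan is to straddle the wedge and slide it sideways into line on the bench with a light pinch, then push from behind with closed fingers.

```bash
cat > plan.py <<'E'
import sys,numpy as np
from scipy.spatial.transform import Rotation as Ro
from plant import robot
def plan(x,y,z,yaw,n,op,p=None,R=None):
    """rows from the state pose to TCP x,y,z with tool y at world angle yaw (deg), tool down"""
    s=robot.read_state(); p=s["tool_pos"] if p is None else p; R=Ro.from_rotvec(s["orientation"]) if R is None else R
    a=np.radians(yaw); ty=np.array([np.cos(a),np.sin(a),0]); tz=np.array([0,0,-1.]); T=Ro.from_matrix(np.c_[np.cross(ty,tz),ty,tz])
    tgt=np.array([x,y,z]); print("from",p.round(4),"F",s["force"].round(2),"open",round(s["opening"],4),"t",s["t"])
    for i in range(n):
        k=n-i; sh=R.inv().apply((tgt-p)/k)*1e3; w=(R.inv()*T).as_rotvec(degrees=True)/k
        sh=sh.round(1); w=w.round(1); print([op,*sh.tolist(),*w.tolist()])
        p=p+R.apply(sh/1e3); R=R*Ro.from_rotvec(w,degrees=True)
if __name__=="__main__": a=list(map(float,sys.argv[1:])); plan(*a[:4],int(a[4]),a[5])
E
python3 plan.py 0.477 -0.016 0.29 8 16 60
```

```text
from [ 0.2624 -0.5393  0.4038] F [ 0.71 -0.26 -0.21] open 0.093 t 0.1
[60.0, 26.4, -23.5, 7.2, -0.0, -0.0, -4.5]
[60.0, 28.1, -21.4, 7.2, -0.0, -0.0, -4.5]
[60.0, 29.7, -19.1, 7.1, -0.0, -0.0, -4.5]
[60.0, 31.1, -16.7, 7.2, -0.0, -0.0, -4.5]
[60.0, 32.4, -14.2, 7.1, -0.0, -0.0, -4.5]
[60.0, 33.4, -11.7, 7.2, -0.0, -0.0, -4.5]
[60.0, 34.2, -9.0, 7.1, -0.0, -0.0, -4.5]
[60.0, 34.8, -6.3, 7.2, -0.0, -0.0, -4.5]
[60.0, 35.2, -3.5, 7.1, -0.0, -0.0, -4.5]
[60.0, 35.3, -0.8, 7.2, -0.0, -0.0, -4.5]
[60.0, 35.3, 2.0, 7.1, -0.0, -0.0, -4.5]
[60.0, 35.0, 4.8, 7.2, -0.0, -0.0, -4.5]
[60.0, 34.5, 7.5, 7.1, -0.0, -0.0, -4.5]
[60.0, 33.9, 10.2, 7.2, -0.0, -0.0, -4.5]
[60.0, 32.9, 12.8, 7.1, -0.0, -0.0, -4.5]
[60.0, 31.9, 15.2, 7.2, -0.0, -0.1, -4.6]
```

Request:
{"fn": "drive_tool", "kwargs": {
  "moves": [60,26,-24,7,0,0,-4.5,60,28,-21,7,0,0,-4.5,60,30,-19,7,0,0,-4.5,60,31,-17,7,0,0,-4.5,60,32,-14,7,0,0,-4.5,60,33,-12,7,0,0,-4.5,60,34,-9,7,0,0,-4.5,60,35,-6,7,0,0,-4.5],
  "grip_force": 3
}}

```text
t: 0.9
tool_pos: [0.3692, -0.277, 0.3481]
orientation: [-2.691, -1.62, 0.0]
force: [0.6, -0.4, -0.1]
opening: 0.0598
gripper_force: 0.0
```

Request:
{"fn": "drive_tool", "kwargs": {
  "moves": [60,35,-4,7,0,0,-4.5,60,35,-1,7,0,0,-4.5,60,35,2,7,0,0,-4.5,60,35,5,7,0,0,-4.5,60,35,8,7,0,0,-4.5,60,34,10,7,0,0,-4.5,60,33,13,7,0,0,-4.5,60,32,15,7,0,0,-4.5]
}}

```text
t: 1.7
tool_pos: [0.4761, -0.0151, 0.2922]
orientation: [-2.058, -2.373, 0.0]
force: [0.1, -0.8, -0.5]
opening: 0.06
gripper_force: 0.0
```

Request:
{"fn": "drive_tool", "kwargs": {
  "moves": [60,0,0,0,0,0,0,60,0,0,0,0,0,0]
}}

```text
t: 1.9
tool_pos: [0.4757, -0.016, 0.2921]
orientation: [-2.06, -2.371, 0.002]
force: [-0.3, 0.3, 0.7]
opening: 0.0601
gripper_force: 0.0
```

```bash
python3 plan.py 0.477 -0.016 0.190 8 8 60
```

```text
from [ 0.4757 -0.016   0.2921] F [-0.28  0.34  0.67] open 0.0601 t 1.9
[60.0, -0.0, 0.2, 12.8, -0.0, -0.0, 0.0]
[60.0, -0.0, 0.2, 12.8, -0.0, -0.0, 0.0]
[60.0, -0.0, 0.2, 12.8, -0.0, -0.0, 0.0]
[60.0, -0.0, 0.2, 12.7, -0.0, -0.0, 0.0]
[60.0, -0.1, 0.2, 12.8, -0.0, -0.0, 0.0]
[60.0, -0.0, 0.1, 12.7, -0.0, -0.0, 0.0]
[60.0, -0.1, 0.2, 12.8, -0.0, -0.0, 0.0]
[60.0, -0.0, 0.1, 12.7, -0.1, -0.0, 0.0]
```

Request:
{"fn": "drive_tool", "kwargs": {
  "moves": [60,0,1,14,0,0,0,60,0,0,14,0,0,0,60,0,0,14,0,0,0,60,0,0,14,0,0,0,60,0,0,14,0,0,0,60,0,0,14,0,0,0,60,0,0,12,0,0,0,60,0,0,7,0,0,0]
}}

```text
t: 2.7
tool_pos: [0.4764, -0.0164, 0.1882]
orientation: [-2.061, -2.369, 0.001]
force: [-0.0, 0.5, 0.7]
opening: 0.0601
gripper_force: 0.0
```

Request:
{"fn": "drive_tool", "kwargs": {
  "moves": [20,0,0,0,0,0,0,20,0,0,0,0,0,0,20,0,0,0,0,0,0,20,0,0,0,0,0,0,20,0,0,0,0,0,0],
  "grip_force": 4
}}

```text
t: 3.2
tool_pos: [0.4773, -0.0165, 0.1904]
orientation: [2.061, 2.369, 0.001]
force: [0.0, 0.2, 2.4]
opening: 0.03
gripper_force: 3.9
```

Run:
```python
from plant import robot
import cv2,numpy as np
c=[robot.read_camera(n)["color"] for n in("top","scene")]
ims=[cv2.resize(m[y:y+100,x:x+100],(400,400),interpolation=cv2.INTER_CUBIC) for m,(x,y) in zip(c,((180,190),(225,245)))]
cv2.imwrite("pics/grip.png",np.hstack(ims)[:,:,::-1])
```

```text
(no output)
```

View pics/grip.png

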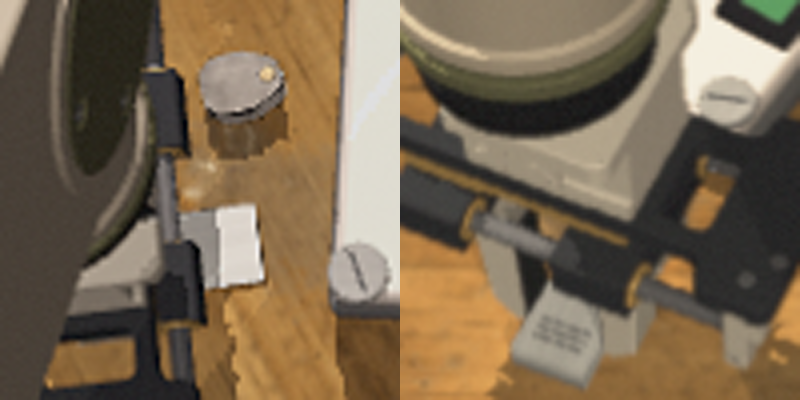

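The pinch holds: opening is 30 mm, the wedge width, and the picture shows the wedge between the fingers with its thin end free at top px (245,250). Next I slide it 13 mm toward the robot and turn it 8° so it lines up with the stud.

```bash
python3 plan.py 0.4645 -0.0165 0.1895 0 6 20
```

```text
from [ 0.4773 -0.0165  0.1904] F [0.22 0.9  3.78] open 0.0305 t 3.3
[20.0, 0.3, -2.1, 0.1, 0.0, 0.0, 1.3]
[20.0, 0.3, -2.1, 0.2, 0.0, 0.0, 1.3]
[20.0, 0.2, -2.1, 0.1, 0.0, 0.0, 1.3]
[20.0, 0.1, -2.1, 0.2, 0.0, 0.0, 1.3]
[20.0, 0.1, -2.2, 0.1, 0.0, 0.0, 1.4]
[20.0, 0.1, -2.1, 0.2, 0.1, 0.0, 1.3]
```

Request:
{"fn": "drive_tool", "kwargs": {
  "moves": [20,0,-2,0,0,0,1.3,20,0,-2,0,0,0,1.3,20,0,-2,0,0,0,1.3,20,0,-2,0,0,0,1.4,20,0,-2,0,0,0,1.4,20,0,-3,0,0,0,1.3,20,0,0,0,0,0,0]
}}

```text
t: 4.0
tool_pos: [0.4635, -0.0175, 0.1897]
orientation: [-2.224, -2.219, 0.001]
force: [0.6, -0.5, 4.0]
opening: 0.0299
gripper_force: 4.0
```

Request:
{"fn": "drive_tool", "kwargs": {
  "moves": [45,0,0,0,0,0,0,45,0,0,0,0,0,0,45,0,0,0,0,0,0,45,0,0,0,0,0,0]
}}

```text
t: 4.4
tool_pos: [0.4636, -0.0174, 0.1892]
orientation: [-2.222, -2.22, 0.001]
force: [-0.2, -0.8, -0.4]
opening: 0.0447
gripper_force: 0.0
```

```bash
python3 plan.py 0.4645 -0.0165 0.23 0 3 45;python3 plan.py 0.4645 0.05 0.23 0 3 45
```

```text
from [ 0.4636 -0.0174  0.1892] F [-0.22 -0.83 -0.36] open 0.0447 t 4.4
[45.0, 0.3, 0.3, -13.6, -0.0, -0.0, -0.0]
[45.0, 0.3, 0.3, -13.6, -0.0, -0.0, -0.0]
[45.0, 0.4, 0.3, -13.6, -0.1, -0.0, -0.0]
from [ 0.4636 -0.0174  0.1892] F [-0.22 -0.83 -0.36] open 0.0447 t 4.4
[45.0, 22.5, 0.3, -13.6, -0.0, -0.0, -0.0]
[45.0, 22.5, 0.2, -13.6, -0.0, -0.0, -0.0]
[45.0, 22.5, 0.3, -13.5, -0.1, -0.0, -0.0]
```

Request:
{"fn": "drive_tool", "kwargs": {
  "moves": [45,0,0,-20,0,0,0,45,0,0,-30,0,0,0,0,40,0,0,0,0,0,0,40,0,0,0,0,0,0,40,0,0,0,0,0,0,0,0,0,0,0,0]
}}

```text
t: 5.0
tool_pos: [0.4637, 0.106, 0.2398]
orientation: [-2.218, -2.224, -0.001]
force: [0.3, -0.8, 0.1]
opening: 0.0172
gripper_force: 0.0
```

Run:
```python
from plant import robot
import cv2,numpy as np,pickle
from h import *
d={n:robot.read_camera(n) for n in("top","scene")}; c=[d[n]["color"] for n in d]; pickle.dump(d,open("c1.pkl","wb"))
ims=[cv2.resize(m[y:y+100,x:x+100],(400,400),interpolation=cv2.INTER_CUBIC) for m,(x,y) in zip(c,((180,190),(225,245)))]
cv2.imwrite("pics/al.png",np.hstack(ims)[:,:,::-1])
k=blob(d["top"],190,232,256,285); bx=cv2.boxPoints(cv2.minAreaRect(k)); print(ray(d["top"],bx,.006).round(4),cv2.contourArea(k))
s=robot.read_state();print(s["tool_pos"],s["opening"])
```

```text
[[ 0.4766  0.0076  0.006 ]
 [ 0.4776 -0.064   0.006 ]
 [ 0.4466 -0.0652  0.006 ]
 [ 0.4454  0.006   0.006 ]] 862.5
[0.46381511 0.10309388 0.23948073] 0.009302342980628726
```

View pics/al.png

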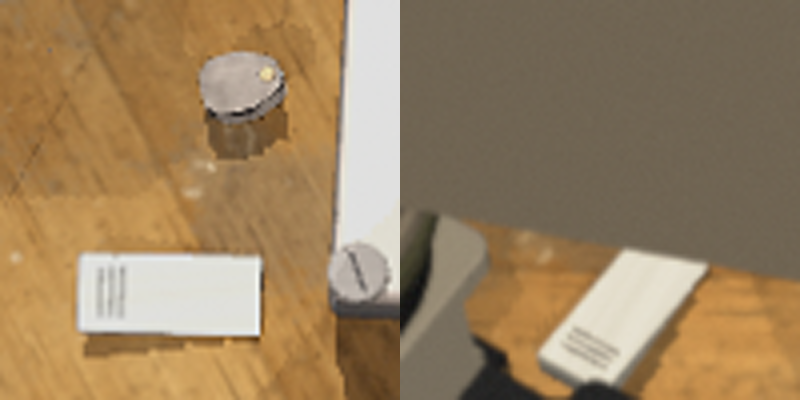

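The top view shows the wedge now parallel to the push. Its thick edge is at px (200,263) and its thin edge at (245,264), in line with the cap centre (269,258) to within 1 mm after ray casting. Next I lower the closed fingers behind the thick end.

Request:
{"fn": "drive_tool", "kwargs": {
  "moves": [0,-34,0,0,0,0,0,0,-34,0,10,0,0,0,0,0,0,20,0,0,0,0,0,0,14,0,0,0,0,0,0,6,0,0,0,0,0,0,0,0,0,0]
}}

```text
t: 5.7
tool_pos: [0.4634, 0.0336, 0.1888]
orientation: [-2.223, -2.218, 0.003]
force: [0.3, 0.7, 0.1]
opening: 0.0006
gripper_force: 0.0
```

Request:
{"fn": "drive_tool", "kwargs": {
  "moves": [0,-10,0,0,0,0,0,0,-10,0,0,0,0,0,0,-10,0,0,0,0,0,0,-10,0,0,0,0,0,0,-10,0,0,0,0,0,0,-10,0,0,0,0,0,0,0,0,0,0,0,0,0,0,0,0,0,0,0]
}}

```text
t: 6.5
tool_pos: [0.4639, -0.0258, 0.1897]
orientation: [-2.223, -2.219, -0.0]
force: [-0.6, 0.2, -0.2]
opening: 0.0003
gripper_force: 0.0
```

Run:
```python
from plant import robot
import cv2,numpy as np
from h import *
c=robot.read_camera("top"); m=c["color"]
cv2.imwrite("pics/push.png",cv2.resize(m[200:300,180:300],(600,500),interpolation=cv2.INTER_CUBIC)[:,:,::-1])
print(robot.read_state()["force"],robot.read_state()["tool_pos"])
```

```text
[0.44189423 0.13188554 0.19401138] [ 0.46387791 -0.0255134   0.18966243]
```

View pics/push.png

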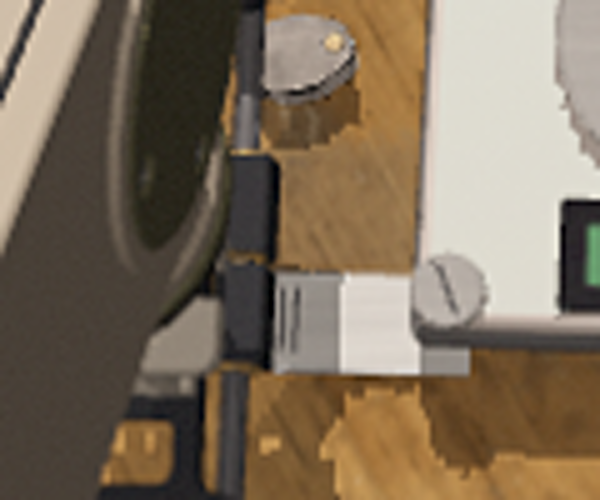

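The wedge is sliding straight and its thin end is already under the balance edge at about px (273,265). I go on gently, watching the force.

Request:
{"fn": "drive_tool", "kwargs": {
  "moves": [0,-6,0,0,0,0,0,0,-6,0,0,0,0,0,0,-6,0,0,0,0,0,0,-4,0,0,0,0,0,0,0,0,0,0,0,0,0,0,0,0,0,0,0]
}}

```text
t: 7.15
tool_pos: [0.4639, -0.0477, 0.1897]
orientation: [-2.223, -2.22, -0.0]
force: [-0.6, 0.4, 0.3]
opening: 0.0005
gripper_force: 0.0
```

Request:
{"fn": "drive_tool", "kwargs": {
  "moves": [0,-1,0,0,0,0,0,0,-1,0,0,0,0,0,0,-1,0,0,0,0,0,0,0,0,0,0,0,0]
}}

```text
t: 7.55
tool_pos: [0.4639, -0.0505, 0.1897]
orientation: [2.222, 2.22, 0.0]
force: [-0.9, 0.9, 0.8]
opening: 0.0006
gripper_force: 0.0
```

Request:
{"fn": "drive_tool", "kwargs": {
  "moves": [0,-1,0,0,0,0,0,0,-1,0,0,0,0,0,0,0,0,0,0,0,0]
}}

```text
t: 7.85
tool_pos: [0.4639, -0.0526, 0.1898]
orientation: [2.223, 2.22, -0.0]
force: [-0.2, -0.1, -0.0]
opening: -0.0002
gripper_force: 0.0
```

Request:
{"fn": "drive_tool", "kwargs": {
  "moves": [0,-1,0,0,0,0,0,0,0,0,0,0,0,0]
}}

```text
t: 8.05
tool_pos: [0.4639, -0.0536, 0.1897]
orientation: [2.223, 2.22, -0.0]
force: [0.1, 0.4, -0.5]
opening: 0.0008
gripper_force: 0.0
```

Request:
{"fn": "drive_tool", "kwargs": {
  "moves": [0,-1,0,0,0,0,0,0,0,0,0,0,0,0]
}}

```text
t: 8.25
tool_pos: [0.4639, -0.0546, 0.1897]
orientation: [-2.223, -2.22, 0.0]
force: [-0.8, 0.1, -0.7]
opening: 0.0006
gripper_force: 0.0
```

Request:
{"fn": "drive_tool", "kwargs": {
  "moves": [0,-1,0,0,0,0,0,0,0,0,0,0,0,0]
}}

```text
t: 8.45
tool_pos: [0.4639, -0.0555, 0.1897]
orientation: [-2.222, -2.22, -0.0]
force: [0.3, 0.5, -0.2]
opening: 0.0002
gripper_force: 0.4
```

Request:
{"fn": "drive_tool", "kwargs": {
  "moves": [0,-1,0,0,0,0,0,0,0,0,0,0,0,0]
}}

```text
t: 8.65
tool_pos: [0.4639, -0.0564, 0.1897]
orientation: [-2.222, -2.22, -0.0]
force: [0.8, 2.6, 0.0]
opening: 0.0005
gripper_force: 1.3
```

Request:
{"fn": "drive_tool", "kwargs": {
  "moves": [0,-1,0,0,0,0,0,0,0,0,0,0,0,0]
}}

```text
t: 8.85
tool_pos: [0.4639, -0.0573, 0.1897]
orientation: [-2.222, -2.22, -0.001]
force: [-0.3, 5.4, 1.1]
opening: 0.0009
gripper_force: 2.4
```

Run:
```python
from plant import robot
import cv2,numpy as np,pickle
from h import *
d={n:robot.read_camera(n) for n in("top","scene")}; o=pickle.load(open("c0.pkl","rb"))["top"]
m=d["top"]["color"]
cv2.imwrite("pics/push2.png",cv2.resize(m[200:300,180:300],(600,500),interpolation=cv2.INTER_CUBIC)[:,:,::-1])
f=[]
for _ in range(6): robot.read_camera("top"); f.append(robot.read_state()["force"])
print(np.mean(f,0))
g=lambda c:np.float32(cv2.cvtColor(c["color"],cv2.COLOR_RGB2GRAY)[165:280,285:395])
print("balance shift px",cv2.phaseCorrelate(g(o),g(d["top"]),cv2.createHanningWindow((110,115),cv2.CV_32F)))
```

```text
[-0.04531334  5.13864213  1.57042187]
balance shift px ((0.015408430407127582, -0.007715385505449035), 0.9857593585385217)
```

View pics/push2.png

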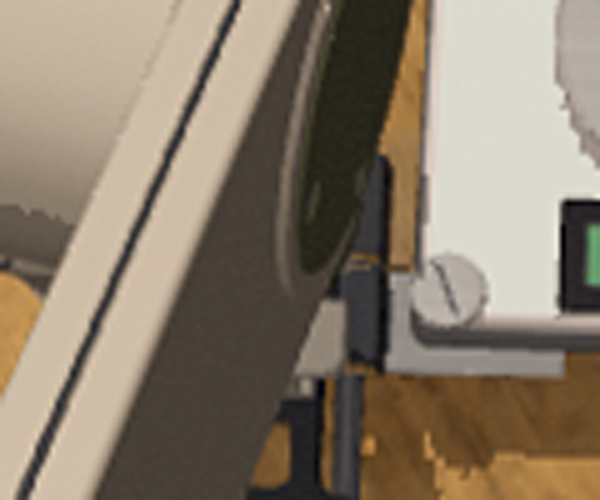

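The wedge is snug: the push force rose to about 5 N at the expected spot and the balance moved 0.02 px. I back off, raise, move over the cap and lower.

Request:
{"fn": "drive_tool", "kwargs": {
  "moves": [0,2,0,0,0,0,0,0,6,0,0,0,0,0,0,12,0,0,0,0,0,0,0,0,-30,0,0,0,0,0,0,-40,0,0,0,0,0,0,0,0,0,0]
}}

```text
t: 9.85
tool_pos: [0.4663, -0.0371, 0.2653]
orientation: [2.217, 2.216, 0.008]
force: [-0.5, 0.7, -0.1]
opening: 0.0004
gripper_force: 0.0
```

Request:
{"fn": "drive_tool", "kwargs": {
  "moves": [0,-34,0,0,0,0,0,0,-34,1,0,0,0,0,0,0,0,0,0,0,0,0,0,0,0,0,0,0,0,0,0,0,0,0,0]
}}

```text
t: 10.35
tool_pos: [0.4647, -0.1047, 0.2593]
orientation: [-2.222, -2.22, 0.0]
force: [-0.1, 0.3, -0.1]
opening: 0.0008
gripper_force: 0.0
```

```bash
python3 plan.py 0.4648 -0.105 0.242 0 2 0
python3 - <<'E'
from plant import robot
import cv2,numpy as np
c=[robot.read_camera(n)["color"] for n in("top","scene")]
ims=[cv2.resize(m[y:y+100,x:x+100],(400,400),interpolation=cv2.INTER_CUBIC) for m,(x,y) in zip(c,((200,200),(250,220)))]
cv2.imwrite("pics/cap.png",np.hstack(ims)[:,:,::-1])
E
```

```text
from [ 0.4647 -0.1047  0.2593] F [-0.06  0.31 -0.12] open 0.0008 t 10.35
[0.0, -0.2, 0.0, 8.6, -0.0, -0.0, -0.0]
[0.0, -0.2, 0.1, 8.7, -0.0, -0.0, -0.0]
```

View pics/cap.png

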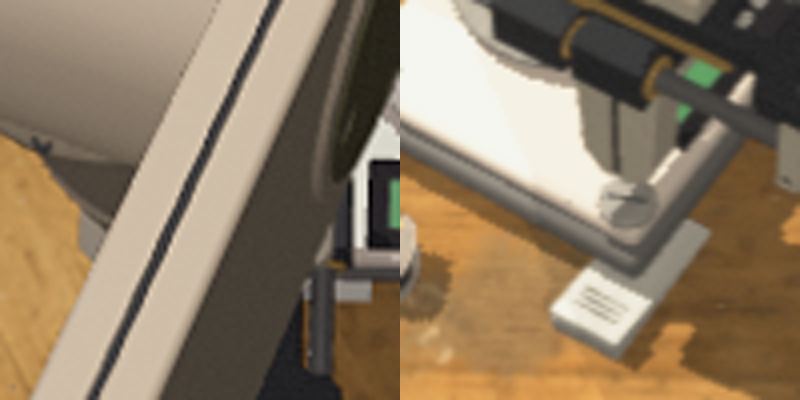

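The scene view shows the wedge under the front-left corner, thick end at about px (400,305), and the closed fingertips right over the cap at about (307,270). I lower gently.

Request:
{"fn": "drive_tool", "kwargs": {
  "moves": [0,0,0,10,0,0,0,0,0,0,8,0,0,0,0,0,0,5,0,0,0,0,0,0,1,0,0,0,0,0,0,0,0,0,0]
}}

```text
t: 10.95
tool_pos: [0.4647, -0.1054, 0.2353]
orientation: [-2.222, -2.22, 0.001]
force: [-0.6, 0.5, -0.5]
opening: 0.0004
gripper_force: 0.0
```

Request:
{"fn": "drive_tool", "kwargs": {
  "moves": [0,0,0,1,0,0,0,0,0,0,1,0,0,0,0,0,0,0,0,0,0]
}}

```text
t: 11.25
tool_pos: [0.465, -0.1056, 0.2345]
orientation: [2.222, 2.22, 0.0]
force: [-3.0, 0.3, 5.7]
opening: 0.0007
gripper_force: 3.2
```

Request:
{"fn": "drive_tool", "kwargs": {
  "moves": [0,0,0,0.5,0,0,0,0,0,0,0,0,0,0,0,0,0,0,0,0,0,0,0,0,0,0,0,0]
}}

```text
t: 11.65
tool_pos: [0.4651, -0.1056, 0.2345]
orientation: [2.222, 2.22, 0.0]
force: [-4.2, 1.4, 11.2]
opening: 0.0006
gripper_force: 5.6
```

Run:
```python
from plant import robot
import cv2,numpy as np,pickle
o=pickle.load(open("c0.pkl","rb")); f=[]
for _ in range(8): d=robot.read_camera("scene"); s=robot.read_state(); f.append(s["force"])
print(np.round(f,1),s["tool_pos"])
cv2.imwrite("pics/end.png",cv2.resize(d["color"][160:310,220:420],(800,600),interpolation=cv2.INTER_CUBIC)[:,:,::-1])
g=lambda c:np.float32(cv2.cvtColor(c["color"],cv2.COLOR_RGB2GRAY)[200:280,232:290])
print(cv2.phaseCorrelate(g(o["scene"]),g(d)))
```

```text
[[-5.9  1.5 11.3]
 [-5.1  1.7 10.1]
 [-6.8  2.2 11.1]
 [-6.2  2.7 10.3]
 [-4.   1.  12.3]
 [-6.2  1.9 11. ]
 [-5.   2.  10.7]
 [-5.7  1.5 10.9]] [ 0.4650667  -0.10562492  0.23448656]
((0.07036746412607897, 0.020567258959601986), 0.3926656951506933)
```

View pics/end.png

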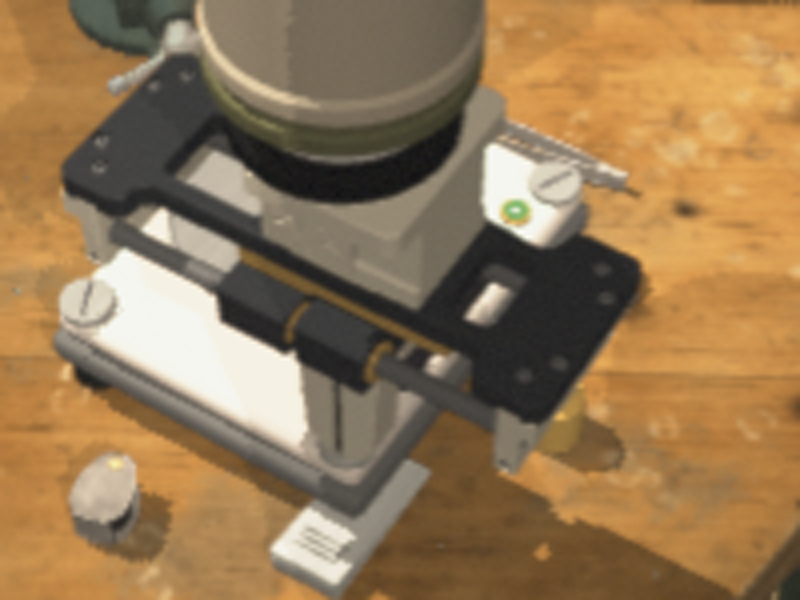

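The fingertip sits on the cap at a steady 11 N or so without sinking. The wedge is under the corner, and the loupe (246,285) and weight (360,265) have not moved.

```bash
python3 -c "
from plant import robot
print(robot.close_job())"
```

```text
the job is handed in; nothing more can be done
None
```

I pushed the wedge in snug under the bare stud (about 5 N, balance not shifted) and handed the job in at about 12 s, with the fingertip pressing the cap at a steady 11 N or so and the balance not sinking; `close_job()` returned no verdict.

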